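Load the bench mixer and hold its run plunger

TASK

Load the bench mixer: stand the small screw-cap vial upright in the nest with the narrow hole and the larger of the two dropper bottles upright in the nest with the wide hole, each fully home, and let go of them. Then, with closed fingertips, press the round spring-loaded plunger on the mixer's control tower about half way, until its top is level with the tops of the two thin steel posts beside it, and finish while still holding it there; never press it to its bottom stop, for that trips the mixer. Keep both containers upright all the time and leave the things that stand around alone.

Things in the scene. Friction and masses are not known exactly. Their poses are not given: they have to be found in the camera images.
- vial: small clear glass vial with a screw cap, to be loaded; 23 mm across, 58 mm tall (glass 23 mm wide up to 48 mm, cap 20 mm wide above), about 30 g, stands loose on the worktop; origin at the centre of its underside, z up along its axis
- dropper: the larger of the two dropper bottles, to be loaded; round body 33.5 mm across, shoulder and cap (22 mm) from 42 mm up, thin rubber bulb above 72 mm, 96 mm tall, about 60 g, stands loose on the worktop; origin at the centre of its underside, z up along its axis
- small_dropper: the smaller dropper bottle, 27 mm across and 80 mm tall, a bystander: leave it alone; loose; origin at the centre of its underside
- petri: lidded petri dish, 62 mm across, 15 mm high, a loose bystander; origin at the centre of its underside
- marker: marker pen lying on the worktop, 138 mm long along its own y, 14 mm high, a loose bystander; origin at the centre of its underside
- forceps: steel forceps lying on the worktop, 128 mm long along their own y, 10 mm high, loose bystander; origin at the centre of the underside
- eyepiece_cap: flat round black cap, 34 mm across, 14 mm high, a loose bystander; origin at the centre of its underside
- mixer: fixed bench mixer, long low white base 240 mm (x) by 92 mm (y); origin: centre of its underside; x runs along it from the nests to the tower. Two nests in line on a platform 25 mm high, at x = -85 and -10 mm, either way round. White control tower (60 x 88 mm, flat top 90 mm high) centred at x = +85 mm; on it the plunger in the middle and steel posts 6 mm thick at y = +34 and -34 mm
- narrow_nest_floor (a point): centre of the pocket floor of the vial's nest: an aluminium block 60 x 60 x 42 mm standing on the platform, with a round hole 27 mm wide, its rim chamfered 3 mm, and 18 mm deep from its top face; the point is 49 mm above the worktop, z up; axes parallel to the mixer's
- wide_nest_floor (a point): centre of the pocket floor of the larger dropper bottle's nest: an aluminium block 60 x 60 x 42 mm standing on the platform, with a round hole 38 mm wide, its rim chamfered 3 mm, and 24 mm deep from its top face; the point is 43 mm above the worktop, z up; axes parallel to the mixer's
- plunger_top (a point): centre of the top face of the plunger's round grey cap (32 mm across, 8 mm thick); 110 mm above the worktop when released; moves down with the plunger
- post_top (a point): top of the post at the mixer's +y side (its twin is 68 mm away on the other side of the plunger, just as high); fixed, 103 mm above the worktop
- plunger (a joint): travel of the plunger in m: 0 released, grows as it is pressed straight down, 0.007 when its top is level with the posts, 0.014 at the bottom stop. A spring pushes it back up: about 2.5 N to start it, 6 N at 0.007, 9.5 N at the stop

How it is judged:
By the outcome, as a careful person would: the job done as asked, in the order asked, and still so for the second after the job is handed in, while the arm keeps its last pose, push and grip.
It also fails if it takes over 67 s, if anything falls off the work surface, if the arm or the gripper's body presses on something with over 40 N, if the wrist force passes 120 N, or if a joint passes its speed limit or range.

ROBOT

A 6-joint arm with a two-finger parallel gripper is mounted at the origin on a cart in front of the work surface, level with it; the furniture and walls round the work are solid. World frame = base frame: x ahead of the robot, y to its left, z up, the work surface at z = 0. Lengths are in mm, angles in rad, forces in N, time in s.
With the tool pointing down it reaches from about 350 to 725 mm from the base axis. Payload 4.3 kg.
Tool frame: the origin (TCP) lies at the very end of the fingers, on their centre line; the grasp point (between the pads) lies 19 mm behind it; z points along the fingers, y is the line along which they close (so a half turn about z gives the same grasp; the last joint's range is limited). The gripper opens to 85 mm and grips with 20 to 120 N. Pads are 22 mm wide; open, the fingers measure 114 mm over their backs; the gripper's body (76 mm by 85 mm) begins 54 mm behind the grasp point. The pads swing forward as they close: fully open they stand 13 mm farther back than shut.
Start: joints at [-1.45, 0.377, 0.081, 1.274, 0, 1.46], TCP at [131.543, -559.789, 231.329] pointing down, gripper open.
Joint ranges: [-2.72, 2.72], [-0.84, 1.66], [-1.02, 1.22], [-1.77, 2.12], [-1.37, 1.28], [-3.14, 3.14]. Speed limits (rad/s): [2.57, 2.57, 3.14, 3.14, 3.14, 3.14].

INTERFACE

Orientations are given as a unit quaternion [w, x, y, z].
In Python, from rig import ctrl gives the robot as it stands.
- The arm moves only by the shell command python3 -m jog 'ROWS' [FORCE]. ROWS is a JSON object of lists of equal length, an entry for each row: "linear": the shift along the tool's x, y, z in mm, a list of three; "yaw": the turn about the tool's z in rad; "gripper": the finger opening in mm, from 0 to 85.4. A call has 1 to 8 rows; each row is the pose to reach, as a shift and turn from the pose commanded when the call began, along the tool's axes at that moment; what a row does not reach only later rows make up. A row lasts 1/8 s, in which the tool goes at most 62.5 mm and 10.7 degrees, less where a joint would pass 70% of its speed; a pose out of reach is approached as far as the arm can. A call with a gripper value outside its range is refused whole. The fingers move at their own pace and stop on an object; FORCE is the grip in N (left out, the last holds). Time passes only in rows, so rows that repeat a pose let the fingers close. It gives the time, the measured TCP pose, the force, the opening and the grip force at its end, in the units of the state.
- ctrl.get_state(): the state, without advancing time (a new reading comes with each control period).
- ctrl.camera(name): name is "side" or "top"; returns a dict with "image" (480x640x3 uint8, red, green, blue), "K" (3x3 intrinsics, pixels), "k1" (the pictures are not rectified: a ray, as slopes to the right and down, at radius r is drawn at 1 + k1 r^2 times it, then the intrinsics apply), "R" (3x3) and "t" (3): a world point X has camera coordinates R X + t. Camera axes: x right, y down, z forward; pixel columns grow to the right and rows downward; lengths in mm; the calibration is good to about 2 mm. A picture is of the moment at which its call begins. There is no depth.
- ctrl.job_done(): hands the job in; it is judged then, once.
The state is a dict: "time_s": time; "q": joint angles; "qd": joint speeds; "tau": joint torques, N m; "position": TCP position; "tool_rot": TCP orientation; "wrist_force": force on the tool from outside, world axes, zero at the start; "ft_torque": the same for the moment, N m; "finger_gap": opening from 0.0 (shut) to 1.0 (fully open); "grip_force": force on a finger pad.
Only numpy, scipy, OpenCV 4.12 (cv2) and the standard library are available. Lean on these libraries where they do the work, as an engineer would, in place of code of your own. Each camera call takes 0.05 s, during which the arm holds its last target. There are 200 camera calls.

## Working session

There is one attempt and no reset: what is moved stays moved. The work goes in short steps, Python scripts to look and compute and a shell command to move; the robot and the scene stay as the last step left them, time stands still between calls to the robot, and variables do not carry over. Pictures are saved under pics/ and viewed, at most 10 in all, crops included, and the job is handed in when it is done.

```bash
ls; mkdir -p pics; python3 - <<'E'
from rig import ctrl
import cv2,numpy as np
s=ctrl.get_state();print({k:np.round(v,3).tolist() for k,v in s.items()})
for n in("side","top"):
    c=ctrl.camera(n);cv2.imwrite(f"pics/{n}0.png",c["image"][:,:,::-1]);np.savez(f"{n}.npz",**c);print(n,c["K"],c["k1"],c["R"],c["t"])
E
```

```text
pics
{'time_s': 0.0, 'q': [-1.45, 0.378, 0.08, 1.274, -0.0, 1.461], 'qd': [0.001, -0.001, -0.0, -0.0, -0.002, 0.001], 'tau': [0.0, -46.36, 26.987, 0.021, 0.0, 0.0], 'position': [131.447, -559.1, 230.356], 'tool_rot': [-0.001, 0.993, 0.115, -0.0], 'wrist_force': [0.338, -0.197, 0.371], 'ft_torque': [-0.054, 0.037, 0.016], 'grip_force': 0.0, 'finger_gap': 1.004}
side [[455.12902293   0.         323.39798742]
 [  0.         455.12902293 236.09352329]
 [  0.           0.           1.        ]] -0.09788181822358855 [[ 0.9995777  -0.01744792 -0.02323786]
 [-0.02767332 -0.32755748 -0.9444259 ]
 [ 0.00886653  0.94467014 -0.32790199]] [-510.14859389  156.46459842  892.36994428]
top [[505.51509659   0.         315.8713393 ]
 [  0.         505.51509659 246.24484259]
 [  0.           0.           1.        ]] 0.0036500256672901753 [[-1.50780943e-03 -9.99998597e-01  7.30146983e-04]
 [-9.76250037e-01  1.31381971e-03 -2.16642884e-01]
 [ 2.16641621e-01 -1.03946220e-03 -9.76250648e-01]] [ 135.90791079  507.59968864 1361.54491419]
```

View pics/side0.png

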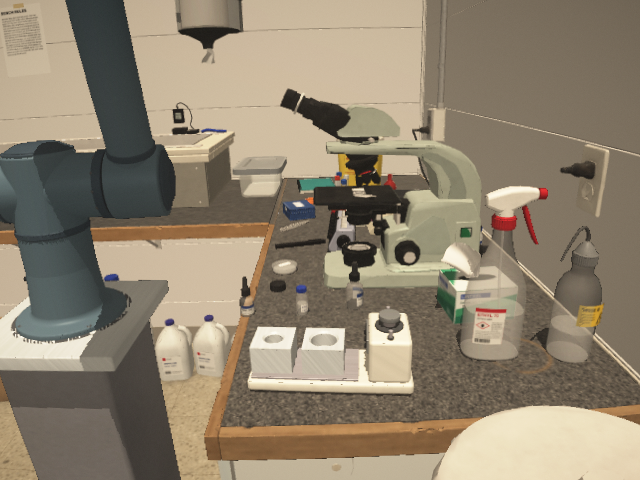

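View pics/top0.png

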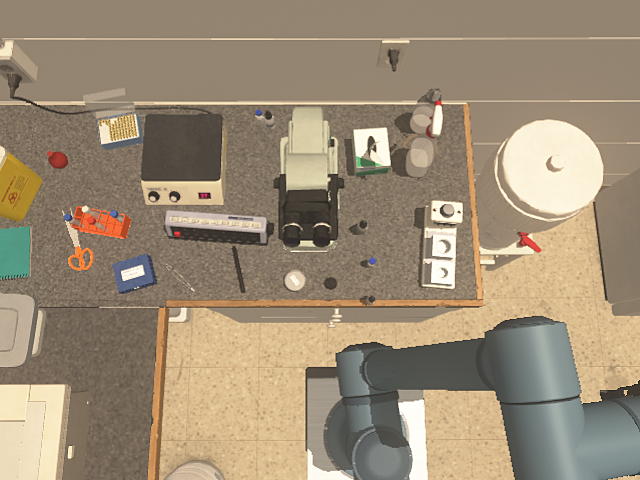

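The side view shows the mixer with the narrow nest near (273,338), the wide one near (323,340) and the plunger near (390,315). The vial is at (301,300), and the dropper candidates are at (247,297) and (355,287). In the top view the tower is at (446,212), the nests at (440,245) and (439,272), the vial at (372,262), and the droppers at (362,227) and (370,300).

```bash
cat > h.py <<'E'
import cv2,numpy as np
from rig import ctrl
from scipy.optimize import least_squares
def cam(n): return dict(np.load(n+".npz"))
def proj(c,X):
    p=np.atleast_2d(X)@c["R"].T+c["t"];s=p[:,:2]/p[:,2:];s=s*(1+c["k1"]*(s**2).sum(1,keepdims=True))
    return s*[c["K"][0,0],c["K"][1,1]]+c["K"][:2,2]
def onplane(c,uv,z):
    f=lambda p:(proj(c,[p[0],p[1],z])-uv).ravel()
    return least_squares(f,[500.,-200.]).x
def tri(uvs,z0=50.):
    f=lambda p:np.concatenate([(proj(c,p)-uv).ravel() for c,uv in uvs])
    r=least_squares(f,[500.,-200.,z0]);return r.x,np.abs(r.fun).max()
def shot(n,name=None):
    c=ctrl.camera(n);np.savez(n+".npz",**c)
    return c
E
python3 - <<'E'
from h import *
s=cam("side")["image"];t=cam("top")["image"]
a=cv2.resize(s[260:400,220:420],(800,560),interpolation=cv2.INTER_CUBIC)
b=cv2.resize(t[190:315,310:480],(800,588),interpolation=cv2.INTER_CUBIC)
cv2.imwrite("pics/a.png",a[:,:,::-1]);cv2.imwrite("pics/b.png",b[:,:,::-1])
E
```

```text
(no output)
```

View pics/a.png

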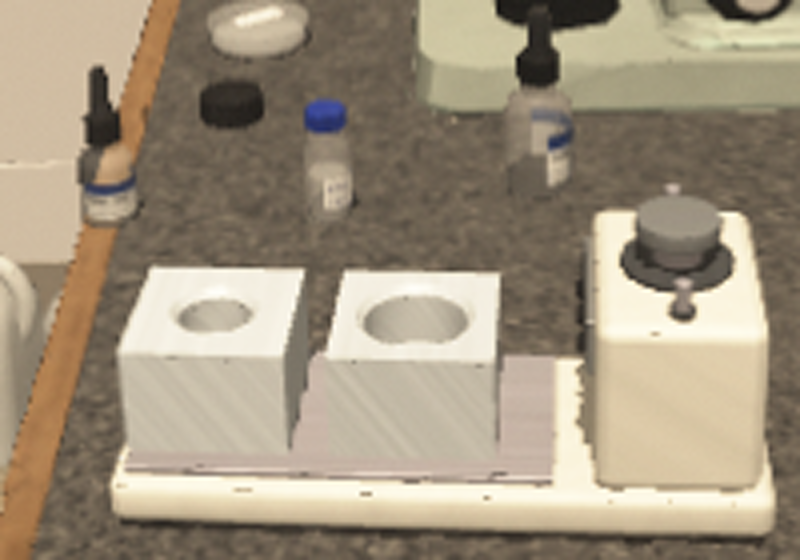

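View pics/b.png

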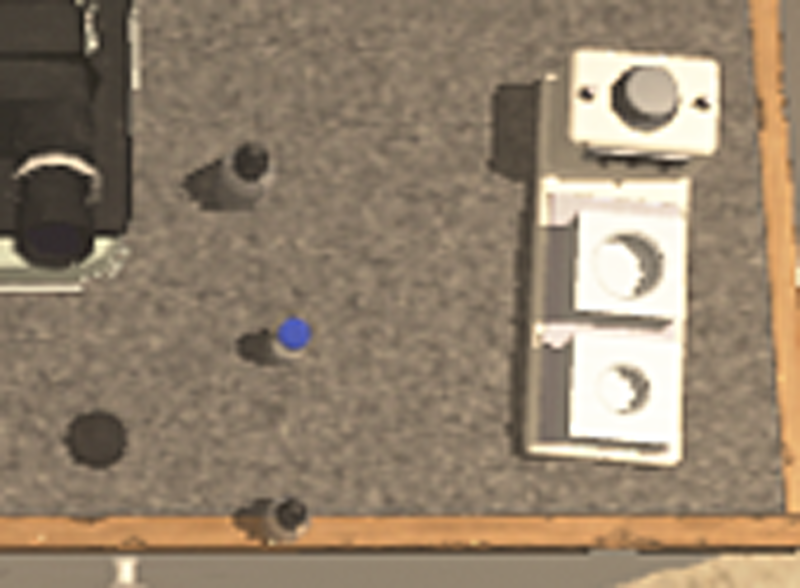

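The larger dropper is the far one: crop a bulb tip at (540,8), base at (537,190). The vial cap is at (326,105) in crop a and (294,333) in b. The narrow nest is the one at the mixer's −x end, with hole (214,315) in a; the wide hole is at (416,318) and the plunger cap at (679,214).

```bash
cat > fit.py <<'E'
from h import *
S=cam("side");T=cam("top")
ua=lambda p:(np.array(p)+.5)/4-.5+[220,260]
ub=lambda p:(np.array(p)+.5)/[800/170,588/125]-.5+[310,190]
M=[((-85,0,67),(214,315),(627,388)),((-10,0,67),(416,318),(628,266)),((85,0,110),(679,214),(647,93)),
((85,34,103),(673,188),(586,91)),((85,-34,103),(683,282),(702,102)),
((-115,30,67),(150,268),(575,444-105+0)),((-55,30,67),(305,268),None),((-55,-30,67),(287,357),None),((-115,-30,67),(120,355),(668,446)),
((-40,30,67),(344,272),None),((20,30,67),(500,275),(577,208)),((20,-30,67),(498,358),(687,213)),((-40,-30,67),(328,359),None)]
M[5]=(M[5][0],M[5][1],(571,437))
P=np.array([m[0] for m in M],float)
def f(p,out=0):
    X=P.copy();c,s=np.cos(p[2]),np.sin(p[2]);X[:,:2]=X[:,:2]@np.array([[c,s],[-s,c]])+p[:2]
    a=proj(S,X)-np.array([ua(m[1]) for m in M])-p[3:5]
    k=[i for i,m in enumerate(M) if m[2]]
    b=proj(T,X[k])-np.array([ub(M[i][2]) for i in k])-p[5:7]
    return (X,a,b) if out else np.concatenate([a.ravel(),b.ravel(),p[3:]*1.0])
r=least_squares(f,[450,-250,0,0,0,0,0],loss="soft_l1",x_scale=[10,10,.1,1,1,1,1])
X,a,b=f(r.x,1);print(r.x.round(3));print(X[:5].round(1));print(a.round(1).tolist(),b.round(1).tolist())
o=r.x
def loc(n,uva,uvb,z):
    l=[(S,ua(uva)+o[3:5]),(T,ub(uvb)+o[5:7])]
    x,e=tri(l);print(n,x.round(1),round(e,2),"expect z",z,"side/top on plane",onplane(*l[0],z).round(1),onplane(*l[1],z).round(1))
loc("vialcap",(326,105),(294,333),58)
loc("dropbulb",(540,10),(251,155),96)
loc("small",(97,70),(291,510),80)
E
python3 fit.py
```

```text
[ 5.18144e+02 -2.19214e+02 -8.00000e-02 -3.30000e-01 -2.26000e-01
  2.07000e-01 -8.27000e-01]
[[ 433.4 -212.5   67. ]
 [ 508.2 -218.4   67. ]
 [ 602.9 -226.   110. ]
 [ 605.6 -192.1  103. ]
 [ 600.2 -259.9  103. ]]
[[0.4, -0.8], [0.1, -0.7], [-0.1, -0.0], [-0.3, -0.4], [0.6, -0.4], [0.5, 0.3], [0.0, 0.9], [-0.5, 0.3], [-0.2, -0.0], [-0.1, 0.1], [-0.1, -0.2], [-0.5, 0.9], [-0.2, 0.0]] [[-0.7, 0.3], [-0.3, -0.3], [0.4, -0.7], [0.3, -0.4], [0.4, -0.9], [-0.0, -0.2], [1.3, -0.4], [0.1, 0.8], [-1.8, 1.4]]
vialcap [468.7 -21.4  60.5] 0.05 expect z 58 side/top on plane [468.5 -16.2] [469.1 -21.7]
dropbulb [570.7   4.9  94.5] 0.9 expect z 96 side/top on plane [571.6   2.2] [567.7   5. ]
small [361.4 -15.   78.8] 0.13 expect z 80 side/top on plane [361.7 -17.8] [361.6 -14.8]
```

```bash
python3 -m jog '{"linear":[[40,-40,0],[80,-80,0],[120,-120,0],[160,-160,0],[200,-200,0],[240,-240,0],[270,-270,0],[270,-270,0]],"yaw":[0,0.06,0.12,0.18,0.23,0.23,0.23,0.23],"gripper":[85,85,85,85,85,85,85,85]}' 60
python3 -c "
from h import *
s=ctrl.get_state();print(s['position'],s['tool_rot'],s['wrist_force'])"
```

```text
time_s: 1.1
position: [333.2, -232.8, 231.0]
tool_rot: [-0.0, 1.0, 0.003, -0.0]
wrist_force: [0.7, 0.1, 0.1]
finger_gap: 0.997
grip_force: 0.0
[ 333.16894533 -232.8047379   231.04676754] [-4.18674241e-04  9.99995600e-01  2.92676324e-03 -2.42970541e-04] [0.74640025 0.07780404 0.05916839]
```

```bash
python3 -m jog '{"linear":[[30,-45,15],[60,-90,30],[90,-135,60],[115,-175,80],[136,-212,100],[136,-212,100],[136,-212,100],[136,-212,100]],"yaw":[0,0,0,0,0,0,0,0],"gripper":[85,85,85,85,85,70,60,60]}'
python3 - <<'E'
from h import *
s=ctrl.get_state();print(s['position'],s['finger_gap'])
a=shot("side")["image"];b=shot("top")["image"]
im=np.hstack([cv2.resize(a[220:370,260:380],(400,500),interpolation=3),cv2.resize(b[200:325,310:410],(400,500),interpolation=3)])
cv2.imwrite("pics/c.png",im[:,:,::-1])
E
```

```text
time_s: 2.1
position: [468.5, -24.5, 131.9]
tool_rot: [0.0, 1.0, -0.001, 0.0]
wrist_force: [0.1, 0.6, 0.2]
finger_gap: 0.703
grip_force: 0.0
[468.4897268  -24.54091892 131.86864388] 0.7031431959031645
```

View pics/c.png

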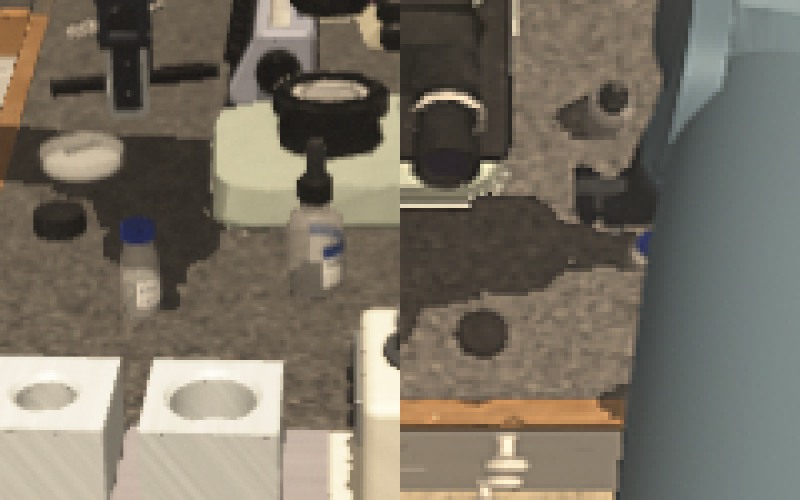

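The side crop shows the finger at col≈128 (px 298) above and behind the vial cap at (137,230). In the top crop the arm hides everything right of col 640, and the vial cap is just visible at (645,245).

```bash
python3 - <<'E'
from h import *
S=cam("side")
for y in(-60,5): print(proj(S,[[468.5,y,136],[457.5,y,136],[479.5,y,136]]).round(1).tolist())
print(proj(S,[[469,-21,58],[469,-21,0]]).round(1).tolist())
E
python3 -m jog '{"linear":[[0,-2,30],[0,-2,60],[0,-2,85],[0,-2,100],[0,-2,107],[0,-2,107],[0,-2,107]],"yaw":[0,0,0,0,0,0,0],"gripper":[60,60,60,60,60,60,60]}'
```

```text
[[298.3, 255.9], [292.0, 256.1], [304.5, 255.8]]
[[299.4, 243.2], [293.6, 243.4], [305.3, 243.1]]
[[301.0, 286.7], [302.2, 313.9]]
time_s: 3.08
position: [469.2, -21.4, 25.1]
tool_rot: [0.0, 1.0, 0.0, 0.001]
wrist_force: [0.4, -0.4, 0.3]
finger_gap: 0.7
grip_force: 0.0
```

```bash
python3 -m jog '{"linear":[[0,0,0],[0,0,0],[0,0,0],[0,0,0],[0,0,0],[0,0,0]],"yaw":[0,0,0,0,0,0],"gripper":[40,20,15,15,15,15]}' 30
```

```text
time_s: 3.82
position: [468.9, -21.2, 24.7]
tool_rot: [0.0, 1.0, 0.0, 0.0]
wrist_force: [-0.4, -0.9, 5.9]
finger_gap: 0.256
grip_force: 29.4
```

```bash
python3 -m jog '{"linear":[[0,0,-30],[0,0,-65],[0,30,-90],[-12,75,-100],[-24,120,-100],[-32,165,-100],[-35,191,-100],[-35,191,-100]],"yaw":[0,0,0,0,0,0,0,0],"gripper":[15,15,15,15,15,15,15,15]}'
python3 -m jog '{"linear":[[0,0,0],[0,0,0]],"yaw":[0,0],"gripper":[15,15]}'
python3 - <<'E'
from h import *
a=shot("side")["image"];b=shot("top")["image"]
im=np.hstack([cv2.resize(a[250:400,220:340],(480,600),interpolation=3),cv2.resize(b[180:330,400:480],(320,600),interpolation=3)])
cv2.imwrite("pics/d.png",im[:,:,::-1])
E
```

```text
time_s: 4.82
position: [433.2, -213.5, 123.9]
tool_rot: [-0.0, 1.0, -0.001, -0.0]
wrist_force: [0.3, 0.9, -0.1]
finger_gap: 0.263
grip_force: 29.6
time_s: 5.08
position: [433.5, -210.9, 124.0]
tool_rot: [-0.0, 1.0, 0.001, -0.0]
wrist_force: [0.5, 0.0, -0.4]
finger_gap: 0.255
grip_force: 29.6
```

View pics/d.png

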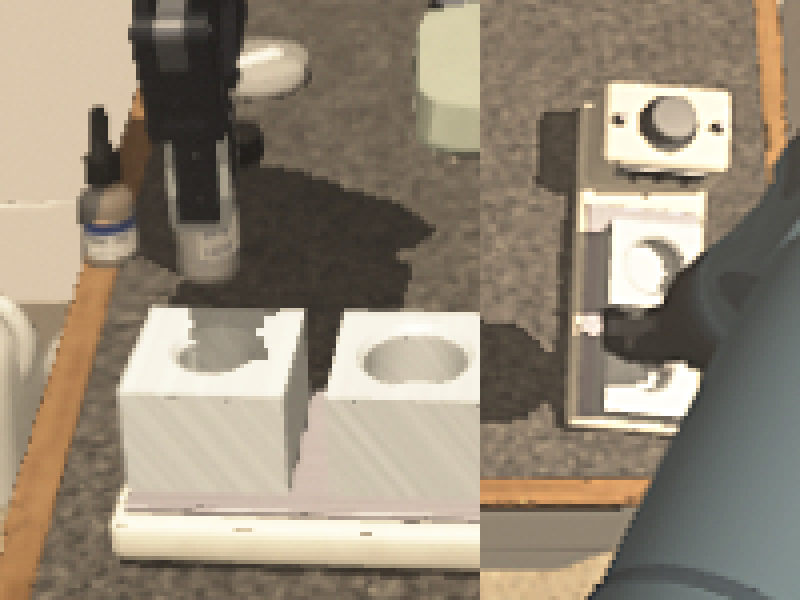

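The side crop shows the vial hanging in the fingers, edges at cols 177–240, bottom near row 283, over the narrow hole centred near (214,355). The top view is mostly blocked by the arm.

```bash
python3 - <<'E'
from h import *
S=cam("side");o=[-.33,-.226]
for X in([433.4,-212.5,112],[433.4,-212.5,100],[433.4,-224,100],[421.9,-212.5,112],[444.9,-212.5,112],[433.4,-212.5,67]):
    uv=proj(S,X)[0]-o; print(X,((uv-[220,250]+.5)*4-.5).round(1))
E
```

```text
[433.4, -212.5, 112] [207.7 244.9]
[433.4, -212.5, 100] [209.8 274. ]
[433.4, -224, 100] [207.  289.8]
[421.9, -212.5, 112] [176.1 245.7]
[444.9, -212.5, 112] [239.3 244.1]
[433.4, -212.5, 67] [215.5 351.9]
```

```bash
python3 -m jog '{"linear":[[0,0.5,15],[0,0.5,28],[0,0.5,34],[0,0.5,37],[0,0.5,40],[0,0.5,40]],"yaw":[0,0,0,0,0,0],"gripper":[15,15,15,15,15,15]}'
python3 - <<'E'
from h import *
a=shot("side")["image"]
im=cv2.resize(a[270:370,220:340],(720,600),interpolation=3)
cv2.imwrite("pics/e.png",im[:,:,::-1])
E
```

```text
time_s: 5.92
position: [433.7, -212.7, 84.4]
tool_rot: [0.0, 1.0, 0.0, 0.0]
wrist_force: [-0.8, 0.3, 0.7]
finger_gap: 0.26
grip_force: 29.6
```

View pics/e.png

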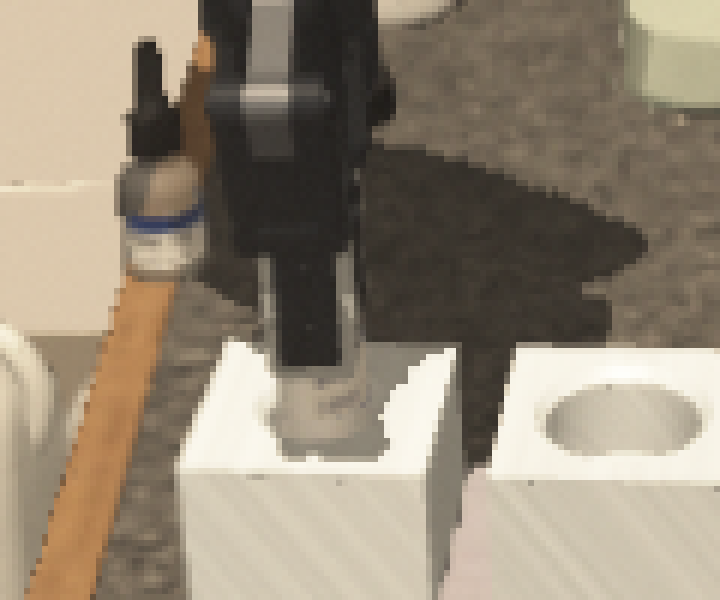

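The vial (cols 272–362) is inside the narrow hole's rim near (320,410) with no force on the wrist, so I'll go on down to the floor.

```bash
python3 -m jog '{"linear":[[0,0,4],[0,0,7],[0,0,9],[0,0,10],[0,0,11],[0,0,11]],"yaw":[0,0,0,0,0,0],"gripper":[15,15,15,15,15,15]}'
```

```text
time_s: 6.72
position: [433.7, -212.6, 73.7]
tool_rot: [0.0, 1.0, 0.0, 0.0]
wrist_force: [-0.6, 1.6, 4.0]
finger_gap: 0.256
grip_force: 29.9
```

```bash
python3 -m jog '{"linear":[[0,0,0],[0,0,0],[0,0,0],[0,0,0],[0,0,-30],[0,0,-65],[0,0,-100]],"yaw":[0,0,0,0,0,0,0],"gripper":[26,32,45,45,45,50,60]}'
```

```text
time_s: 7.6
position: [433.4, -212.5, 174.2]
tool_rot: [-0.0, 1.0, 0.0, -0.0]
wrist_force: [1.2, -0.0, -0.1]
finger_gap: 0.704
grip_force: 0.0
```

```bash
python3 -m jog '{"linear":[[30,-45,0],[60,-95,0],[90,-140,0],[120,-185,0],[137,-217,0],[137,-217,0],[137,-217,0]],"yaw":[0,0,0,0,0,0,0],"gripper":[60,60,60,60,65,65,65]}'
python3 - <<'E'
from h import *
S=cam("side");o=[-.33,-.226]
for X in([570,4.5,25],[570,4.5,0],[570,4.5,96],[560,4.5,25]): print(X,(proj(S,X)[0]-o).round(1))
c=shot("side");a=c["image"]
b=shot("top")["image"]
im=np.hstack([cv2.resize(a[230:330,330:390],(360,600),interpolation=3),cv2.resize(a[300:390,220:289],(440,600),interpolation=3)])
cv2.imwrite("pics/f.png",im[:,:,::-1])
E
```

```text
time_s: 8.48
position: [570.0, 4.1, 173.1]
tool_rot: [0.0, 1.0, 0.0, -0.0]
wrist_force: [-0.3, -0.9, 0.1]
finger_gap: 0.762
grip_force: 0.0
[570, 4.5, 25] [353.7 295.1]
[570, 4.5, 0] [353.7 306.4]
[570, 4.5, 96] [353.7 261.7]
[560, 4.5, 25] [348.6 295.2]
```

View pics/f.png

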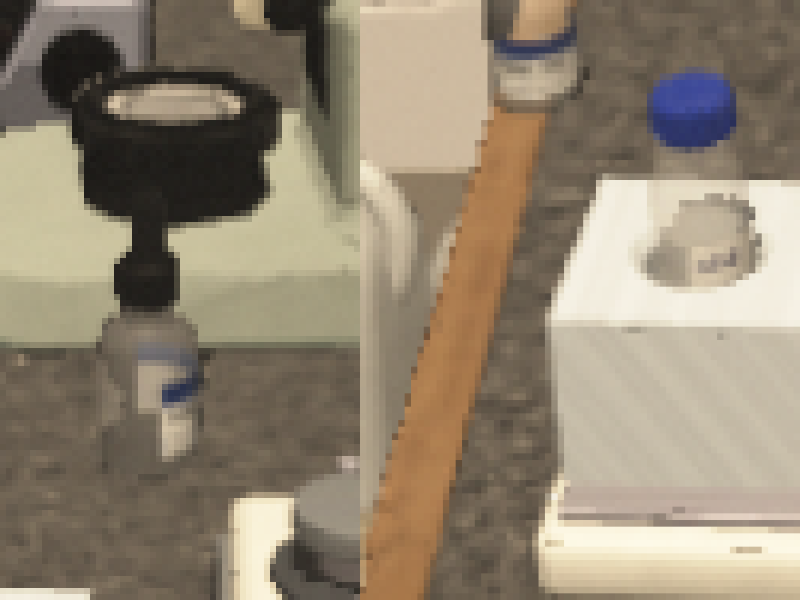

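The vial stands upright, home in the narrow nest (cap at (692,105)). The dropper body centre is at col 151 (px 354.8), which gives x ≈ 571.5.

```bash
python3 -m jog '{"linear":[[1.5,0,40],[1.5,0,80],[1.5,0,115],[1.5,0,135],[1.5,0,144],[1.5,0,144]],"yaw":[0,0,0,0,0,0],"gripper":[65,65,65,65,65,65]}'
python3 -m jog '{"linear":[[0,0,0],[0,0,0],[0,0,0],[0,0,0],[0,0,0],[0,0,0],[0,0,0]],"yaw":[0,0,0,0,0,0,0],"gripper":[50,40,30,26,26,26,26]}' 40
```

```text
time_s: 9.32
position: [571.5, 3.9, 29.3]
tool_rot: [0.0, 1.0, -0.0, -0.0]
wrist_force: [-0.4, -0.4, -0.3]
finger_gap: 0.76
grip_force: 0.0
time_s: 10.2
position: [572.9, 4.3, 30.4]
tool_rot: [0.0, 1.0, 0.0, 0.001]
wrist_force: [-0.7, -1.2, 7.2]
finger_gap: 0.355
grip_force: 39.5
```

```bash
python3 -m jog '{"linear":[[0,0,-30],[0,0,-70],[-15,20,-95],[-40,65,-95],[-64,115,-95],[-64,165,-95],[-64,205,-95],[-64,222.5,-95]],"yaw":[0,0,0,0,0,0,0,0],"gripper":[26,26,26,26,26,26,26,26]}'
python3 -m jog '{"linear":[[0,0,0],[0,0,0]],"yaw":[0,0],"gripper":[26,26]}'
python3 - <<'E'
from h import *
a=shot("side")["image"]
im=cv2.resize(a[250:370,260:400],(700,600),interpolation=3)
cv2.imwrite("pics/g.png",im[:,:,::-1])
S=cam("side");o=[-.33,-.226]
for X in([508.2,-218.4,110],[491.5,-218.4,110],[525,-218.4,110],[508.2,-218.4,95],[508.2,-235,95],[508.2,-218.4,67]):
    uv=proj(S,X)[0]-o; print(X,((uv-[260,250]+.5)*5-.5).round(1))
E
```

```text
time_s: 11.2
position: [507.9, -219.9, 124.2]
tool_rot: [0.0, 1.0, -0.001, 0.0]
wrist_force: [-0.0, 0.3, -0.6]
finger_gap: 0.358
grip_force: 39.9
time_s: 11.45
position: [507.9, -216.5, 124.0]
tool_rot: [-0.001, 1.0, 0.001, -0.0]
wrist_force: [1.0, 0.3, 0.4]
finger_gap: 0.355
grip_force: 39.9
[508.2, -218.4, 110] [317.5 315.2]
[491.5, -218.4, 110] [259.6 316.8]
[525, -218.4, 110] [375.7 313.5]
[508.2, -218.4, 95] [318.7 360.8]
[508.2, -235, 95] [319.7 390.1]
[508.2, -218.4, 67] [320.9 443.9]
```

View pics/g.png

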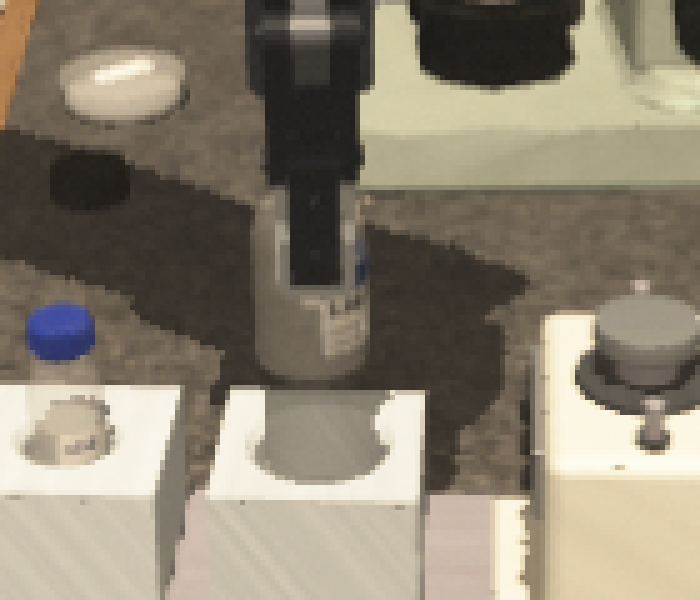

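The dropper body has edges at cols 253–370 (centre 311.5 against 317.5 wanted), about 1.7 mm short in x. The hole centre is near col 320. I'll correct this on the way down.

```bash
python3 -m jog '{"linear":[[1.7,0.5,8],[1.7,0.5,20],[1.7,0.5,26],[1.7,0.5,30],[1.7,0.5,34],[1.7,0.5,37],[1.7,0.5,40],[1.7,0.5,40]],"yaw":[0,0,0,0,0,0,0,0],"gripper":[26,26,26,26,26,26,26,26]}'
```

```text
time_s: 12.5
position: [509.7, -218.5, 84.1]
tool_rot: [-0.0, 1.0, 0.0, -0.0]
wrist_force: [-0.5, -0.5, -1.1]
finger_gap: 0.353
grip_force: 39.9
```

```bash
python3 -m jog '{"linear":[[0,0,4],[0,0,7],[0,0,9],[0,0,11],[0,0,12],[0,0,12.5],[0,0,12.5]],"yaw":[0,0,0,0,0,0,0],"gripper":[26,26,26,26,26,26,26]}'
```

```text
time_s: 13.38
position: [510.4, -218.7, 73.3]
tool_rot: [0.0, 1.0, 0.0, 0.001]
wrist_force: [-2.5, 1.6, 9.3]
finger_gap: 0.353
grip_force: 40.7
```

```bash
python3 -m jog '{"linear":[[0,0,0],[0,0,0],[0,0,0],[0,0,0],[0,0,-30],[0,0,-60],[0,0,-90],[0,0,-90]],"yaw":[0,0,0,0,0,0,0,0],"gripper":[36,42,55,55,55,55,55,55]}'
python3 - <<'E'
from h import *
a=shot("side")["image"]
im=cv2.resize(a[250:370,260:400],(700,600),interpolation=3)
cv2.imwrite("pics/h.png",im[:,:,::-1])
E
```

```text
time_s: 14.38
position: [511.6, -219.6, 164.3]
tool_rot: [0.001, 1.0, 0.0, 0.002]
wrist_force: [0.2, 0.6, -0.0]
finger_gap: 0.646
grip_force: 0.0
```

View pics/h.png

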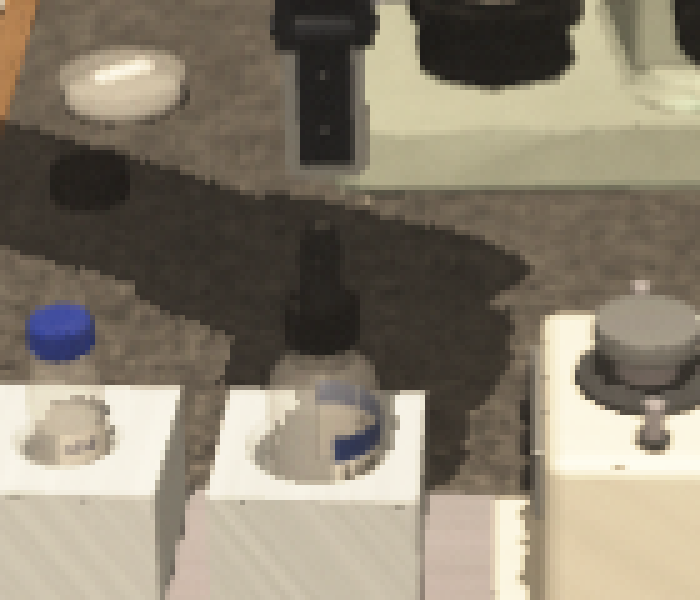

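The dropper stands upright, home in the wide nest (body at (325,430), bulb tip at (322,225)), and the vial is undisturbed. Next is the plunger.

```bash
python3 -m jog '{"linear":[[20,1.5,0],[50,4,0],[75,6,0],[92.5,7,0],[92.5,7,0],[92.5,7,15],[92.5,7,30],[92.5,7,30]],"yaw":[0,0,0,0,0,0,0,0],"gripper":[55,30,0,0,0,0,0,0]}'
python3 -m jog '{"linear":[[0,0,0],[0,0,0],[0,0,0]],"yaw":[0,0,0],"gripper":[0,0,0]}'
python3 - <<'E'
from h import *
for i in range(4):
    s=ctrl.get_state();print(s['position'].round(1) if hasattr(s['position'],'round') else s['position'],np.round(s['wrist_force'],2),s['finger_gap']); shot("side")
a=shot("side")["image"]
S=cam("side");o=[-.33,-.226]
for X in([602.9,-226,133],[602.9,-226,110],[602.9,-226,103]): print(X,(proj(S,X)[0]-o).round(1))
im=cv2.resize(a[270:350,350:430],(600,600),interpolation=3)
cv2.imwrite("pics/i.png",im[:,:,::-1])
E
```

```text
time_s: 15.42
position: [600.1, -224.7, 129.3]
tool_rot: [-0.001, 1.0, 0.0, -0.002]
wrist_force: [0.5, 0.3, 0.2]
finger_gap: -0.003
grip_force: 0.0
time_s: 15.8
position: [602.7, -225.7, 132.4]
tool_rot: [0.0, 1.0, 0.0, 0.001]
wrist_force: [0.8, 0.3, -0.2]
finger_gap: -0.002
grip_force: 0.0
[ 602.7 -225.7  132.4] [ 0.81  0.26 -0.25] -0.0024266894564082962
[ 602.6 -225.6  132.3] [-0.63  0.24  0.99] -0.0010021451520955543
[ 602.6 -225.6  132.2] [-0.24  0.35 -0.21] -0.00210544737989985
[ 602.5 -225.6  132.1] [-0.3   0.81 -0.1 ] -0.001921803233682256
[602.9, -226, 133] [389.8 298.7]
[602.9, -226, 110] [389.3 313.1]
[602.9, -226, 103] [389.2 317.4]
```

View pics/i.png

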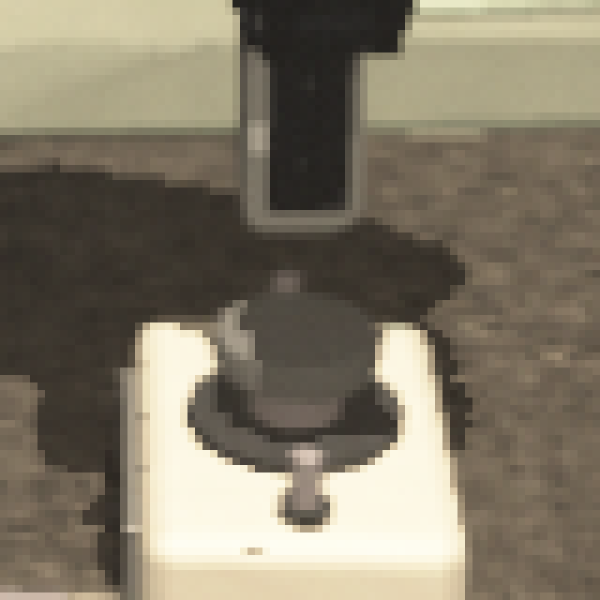

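The closed fingertips (col 303) are centred over the plunger cap (col 302). That was my 11th picture, one over the limit of 10, so from here I'll use numbers only.

```bash
cat > st.py <<'E'
from h import *
P=[];F=[]
for i in range(6):
    s=ctrl.get_state();P.append(s['position']);F.append(s['wrist_force']);shot("side")
print(np.mean(P,0).round(2),np.mean(F,0).round(2),np.std(P,0)[2].round(2),np.std(F,0)[2].round(2))
E
python3 -m jog '{"linear":[[0,0,8],[0,0,14],[0,0,18],[0,0,18],[0,0,18]],"yaw":[0,0,0,0,0],"gripper":[0,0,0,0,0]}'
python3 st.py
python3 -m jog '{"linear":[[0,0,2],[0,0,4],[0,0,6],[0,0,6],[0,0,6]],"yaw":[0,0,0,0,0],"gripper":[0,0,0,0,0]}'
python3 st.py
```

```text
time_s: 16.68
position: [602.4, -225.5, 113.9]
tool_rot: [0.0, 1.0, 0.0, 0.0]
wrist_force: [-0.0, -0.1, -0.3]
finger_gap: -0.0
grip_force: 0.0
[ 602.49 -225.56  114.04] [-0.02 -0.26  0.02] 0.07 0.51
time_s: 17.6
position: [602.4, -225.5, 108.1]
tool_rot: [0.0, 1.0, 0.0, 0.0]
wrist_force: [-2.0, 0.3, 3.6]
finger_gap: 0.004
grip_force: 1.8
[ 602.36 -225.51  108.03] [-1.41  0.72  4.17] 0.04 0.73
```

```bash
sed -i 's/range(6)/range(14)/' st.py
python3 -m jog '{"linear":[[0,0,1],[0,0,2],[0,0,3],[0,0,4],[0,0,4.5],[0,0,4.5]],"yaw":[0,0,0,0,0,0],"gripper":[0,0,0,0,0,0]}'
python3 st.py
```

```text
time_s: 18.65
position: [602.4, -225.5, 103.5]
tool_rot: [0.0, 1.0, 0.0, 0.0]
wrist_force: [-1.4, 1.6, 5.8]
finger_gap: -0.004
grip_force: 2.8
[ 602.37 -225.51  103.51] [-1.59  0.88  5.73] 0.02 0.45
```

```bash

python3 -m jog '{"linear":[[0,0,0.5],[0,0,0.5],[0,0,0.5]],"yaw":[0,0,0],"gripper":[0,0,0]}'
python3 st.py
python3 - <<'E'
from h import *
a=cam("side")["image"];n=cv2.resize(a[250:370,260:400],(700,600),interpolation=3)[:,:,::-1].astype(np.float32)
o=cv2.imread("pics/h.png").astype(np.float32)
g=lambda x:cv2.cvtColor(x,cv2.COLOR_BGR2GRAY)
for nm,(r0,r1,c0,c1) in dict(vial=(295,475,10,120),dropper=(350,480,240,400),block=(480,590,210,420)).items():
    print(nm,cv2.phaseCorrelate(g(o)[r0:r1,c0:c1],g(n)[r0:r1,c0:c1]),np.abs(o-n)[r0:r1,c0:c1].mean())
# plunger cap shift: compare released (i.png, 7.5x) with now along cap underside
i=g(cv2.imread("pics/i.png").astype(np.float32));m=g(cv2.resize(a[270:350,350:430],(600,600),interpolation=3)[:,:,::-1].astype(np.float32))
print("cap shift px",cv2.matchTemplate(m[300:480,200:400],i[340:420,230:372],cv2.TM_CCOEFF_NORMED).max(), np.array(cv2.minMaxLoc(cv2.matchTemplate(m[300:480,200:400],i[340:420,230:372],cv2.TM_CCOEFF_NORMED))[3])-[30,40],"expect dy ~",(317.4-313.1)*7.5)
E
```

```text
time_s: 19.73
position: [602.4, -225.5, 103.1]
tool_rot: [0.0, 1.0, 0.0, 0.0]
wrist_force: [-1.1, 0.9, 5.9]
finger_gap: 0.001
grip_force: 2.9
[ 602.37 -225.5   103.06] [-1.81  0.73  5.68] 0.01 0.46
vial ((1.2278454669001349e-05, 0.0002706062903854445), 0.9838815674930811) 3.3135521
dropper ((7.249482698057363e-05, 0.5000327431726816), 0.7114190271745126) 19.435898
block ((0.012000156215250968, -0.0006829875732705659), 0.9798678843074559) 4.171356
cap shift px 0.56819785 [-7 29] expect dy ~ 32.24999999999966
```

```bash
python3 -c "
from rig import ctrl
print(ctrl.job_done())"
```

```text
the job is handed in; nothing more can be done
None
```

The job is handed in at about 20 s of robot time: the vial and larger dropper bottle stand upright and home in their nests, released, and the closed fingertips hold the plunger about 7 mm down (TCP z 103.1 mm, 5.7 N), level with the posts by position and force only, because I had already viewed 11 pictures, one over the limit of 10.

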